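Clamp the slide box in its holder

TASK

Two identical slide-box holders stand on the bench; one carries a slide box and the other is empty. On the holder with the box, slide the stop along its rail right up to the box, then flip the stop's cam lever fully over to clamp it. Leave the box where it lies in its holder, and leave the empty holder's stop and lever alone.

Things in the scene. Friction and masses are not known exactly. Their poses are not given: they have to be found in the camera images.
- slide_box: White closed slide box, 83 (x) x 97 (y) x 33 mm high, loose. Origin: centre of its underside, on its holder's grey bed 12 mm above the bench. Axes near-parallel to the holder's: the rail (30 mm wide, top 30 mm above the bench) runs along y on the +x side; a fixed end fence (45 mm above the bench) is 0 to 8 mm off its +y side; the stop comes from its -y side.
- pivot (a point): Lever pivot on that holder's aluminium stop, 55 mm above the bench. y: along the rail to the box, x: across, away from the bed. Stop: 40 (y) x 42 mm, top 66 mm (cam 77 mm) above the bench; its contact face, 20 mm to +y of here, goes on to 90 mm at -x as a 12 mm plate (top 42 mm). Slides at about 1.5 N while open, 50 to 130 mm to the box; may be moved along by its upright lever..
- lever (a joint): Angle (rad) of that stop's lever: 0 upright (open), starts at 0 to 0.3; swings about the pivot's y axis to +x (away from the bed); 1.5: flat, at its end stop (clamped). Stays where left; firm along y. Reaches 78 mm from the pivot: steel bar 14 mm wide (y), 8 thick; outer 40 mm a grey grip 18 wide, 12 thick. About 2 N at the grip, up to about 8 N in the last third as the cam bites.
- spare_lever_tip (a point): Outer end of the identical lever on the empty holder's stop, a bystander to be left alone: 78 mm from its pivot, 125 to 133 mm above the bench. The empty holder has the same size and parts.
There are look-alikes about, which are no part of the job. What is shaped like the slide_box but pink or yellow is not meant.

How it is judged:
By the outcome, as a careful person would: the job done as asked, in the order asked, and still so for the second after the job is handed in, with the robot touching nothing.
It also fails if it takes over 45 s, if anything falls off the work surface, if the arm or the gripper's body presses on something with over 40 N, if the wrist force passes 120 N, or if a joint passes its speed limit or range.

ROBOT

A 6-joint arm with a two-finger parallel gripper is mounted at the origin on the work surface. World frame = base frame: x ahead of the robot, y to its left, z up, the work surface at z = 0. Lengths are in m, angles in rad, forces in N, time in s.
With the tool pointing down it reaches from about 0.3 to 0.875 m from the base axis. Payload 6.4 kg.
Tool frame: the origin (TCP) lies between the finger pads; the fingertips stand 8 mm ahead of it and the grasp point (between the pads) lies 11 mm behind it; z points along the fingers, y is the direction in which the jaws open and shut (so a half turn about z gives the same grasp; the last joint's range is limited). The gripper opens to 85 mm and grips with 20 to 120 N. Pads are 22 mm wide; open, the fingers measure 114 mm over their backs; the gripper's body (76 mm by 85 mm) begins 54 mm behind the grasp point. The pads swing forward as they close: fully open they stand 13 mm farther back than shut.
Start: joints at [-1.496, 0.181, 1.607, -0, 1.354, -0.206], TCP at [0.159, -0.552, 0.239] pointing down, gripper open.
Joint ranges: [-2.99, 2.99], [-0.89, 2.07], [0.3, 2.58], [-1.14, 4.28], [0, 2.63], [-3.12, 3.12]. Speed limits (rad/s): [2.57, 2.57, 3.01, 3.14, 3.14, 3.14].

INTERFACE

Orientations are given as a unit quaternion [w, x, y, z].
In Python, from bench import monitor, viewer, workorder, spotter gives the robot as it stands. The module is installed in compiled form; this text tells all that it offers.
- The arm moves only by the tool move_arm, never from a script. Its argument "motion" is a list of rows, each a list of 3 entries, a list of its own where there are three numbers: the shift along the tool's x, y, z in units of 60 mm (1.0 is 60 mm), then the turn, a rotation vector about the tool's x, y, z in units of 8 degrees (1.0 is 8 degrees), then the opening in per cent of the stroke, from 0 (shut) to 100 (fully open). In form: [[[dx, dy, dz], [rx, ry, rz], grip], ...]. A call has 1 to 10 rows; each row is the pose to reach, as a shift and turn from the pose commanded when the call began, along the tool's axes at that moment; what a row does not reach only later rows make up. A row lasts 1/8 s, in which the tool goes at most 62.5 mm and 10.7 degrees, less where a joint would pass 70% of its speed; a pose out of reach is approached as far as the arm can. A call with a gripper value outside its range is refused whole. The fingers move at their own pace and stop on an object; the grip force is fixed at half the most. Time passes only in rows, so rows that repeat a pose let the fingers close. It gives the time, the measured TCP pose, the force and the opening at its end, in the units of the state.
- monitor.get_obs(): the state, without advancing time (a new reading comes with each control period).
- viewer.camera(name): name is "scene" or "top" or "wrist"; returns the picture (420x560x3 uint8, blue, green, red); there is no depth.
- viewer.calibration(name): a dict with "fovy" (degrees; the focal length in pixels is half the picture's height over the tangent of half this angle, whatever the lens; pixels are square), "cx", "cy" (the principal point, pixels), "extrinsics" (4x4, takes a point from camera to world coordinates). Camera axes: x right, y down, z forward; pixel columns grow to the right and rows downward; lengths in m; the calibration is good to about 2 mm. A picture is of the moment at which its call begins: read the wrist's pose just before it. calibration takes no time and is no camera call; for the wrist camera it gives the pose at the moment of the call.
- workorder.hand_in(): hands the job in, once; it reports no verdict.
Trained networks look in the newest picture that a camera, given by its name, has taken for a name from the list of things; names that differ only in an ending like _2 or _b are one class to them, and where a whole thing is asked for, a point or a joint stands for the part that bears it (a point fixed in the world has none). Each returns a list of dicts, best first, with "score" (0 to 1); they miss things now and then, are a little off and sometimes report something else, mostly with a low value. They report only what shows in the picture. A call takes as long as a camera call. They do not tell look-alikes from the thing itself.
- spotter.search_frame(camera, name): "centre" ([column, row] as shares, 0 to 1, of the picture: columns of its width, rows of its height, amid what is visible of it).
- spotter.outline_of(camera, name): "region" (420x560 bool, what is visible of it) and "centre" ([column, row] as shares, 0 to 1, of the picture: columns of its width, rows of its height, amid what is visible of it).
The state is a dict: "time_s": time; "q": joint angles; "dq": joint speeds; "joint_efforts": joint torques, N m; "eef_pos": TCP position; "eef_rot": TCP orientation; "wrist_force": force on the tool from outside, world axes, zero at the start; "torque": the same for the moment, N m; "opening": opening from 0.0 (shut) to 1.0 (fully open).
Only numpy, scipy, OpenCV 4.12 (cv2) and the standard library are available. Lean on these libraries where they do the work, as an engineer would, in place of code of your own. Each camera call takes 0.05 s, during which the arm holds its last target. There are 200 camera calls.

## Working session

There is one attempt and no reset: what is moved stays moved. The work goes in short steps, Python scripts to look and compute and a tool call to move; the robot and the scene stay as the last step left them, time stands still between calls to the robot, and variables do not carry over. Pictures are saved under pics/ and viewed, about 8 in all and at most 12, crops included, and the job is handed in when it is done.

Besides the shell and the picture viewer there is one more tool, called after "Request:" in YAML: its name, and indented under it one key for each argument. move_arm: Moves the arm, as the interface text tells. Its arguments: {"type":"object","properties":{"motion":{"type":"array","items":{"type":"array"}}},"required":["motion"]}

```bash
mkdir -p pics; cat > h.py <<'E'
import numpy as np, cv2
from bench import monitor, viewer, workorder, spotter
def ray(cal,u,v):
    f=210/np.tan(np.radians(cal["fovy"])/2)
    E=np.array(cal["extrinsics"]); d=E[:3,:3]@np.array([(u-cal["cx"])/f,(v-cal["cy"])/f,1.])
    return E[:3,3],d
def at_z(cal,u,v,z):
    o,d=ray(cal,u,v); return o+d*(z-o[2])/d[2]
def proj(cal,p):
    f=210/np.tan(np.radians(cal["fovy"])/2)
    E=np.array(cal["extrinsics"]); c=E[:3,:3].T@(np.array(p)-E[:3,3])
    return np.array([cal["cx"]+f*c[0]/c[2],cal["cy"]+f*c[1]/c[2]])
E
python3 - <<'E'
from h import *
ims=[]
for c in ("scene","top"):
    im=viewer.camera(c); cv2.imwrite(f"pics/{c}0.png",im)
    cal=viewer.calibration(c); print(c,cal)
    for n in ("slide_box","pivot","lever","spare_lever_tip"):
        print(n,[(round(r["score"],2),round(r["centre"][0]*560),round(r["centre"][1]*420)) for r in spotter.search_frame(c,n)])
print(monitor.get_obs())
E
```

```text
scene {'fovy': 56.52915271509825, 'cx': 280.2783744007147, 'cy': 205.75103324549593, 'extrinsics': array([[-0.08931268,  0.76278521, -0.6404545 ,  0.94861357],
       [ 0.99592382,  0.07653471, -0.04773029,  0.03353755],
       [ 0.01260904, -0.64210681, -0.76651148,  0.69383512],
       [ 0.        ,  0.        ,  0.        ,  1.        ]])}
slide_box [(0.97, 217, 318), (0.96, 322, 195), (0.81, 231, 225), (0.64, 177, 159)]
pivot [(0.74, 132, 227)]
lever [(0.71, 127, 223)]
spare_lever_tip [(0.77, 350, 264)]
top {'fovy': 57.94203750056733, 'cx': 273.92545402612745, 'cy': 209.12280723151252, 'extrinsics': array([[-0.00418823, -0.99818963,  0.05999933,  0.40020724],
       [-0.99978162,  0.00295139, -0.02068807, -0.0029622 ],
       [ 0.02047354, -0.06007287, -0.99798401,  0.8043726 ],
       [ 0.        ,  0.        ,  0.        ,  1.        ]])}
slide_box [(0.79, 309, 106), (0.65, 402, 304), (0.62, 314, 206), (0.59, 224, 261)]
pivot [(0.62, 407, 186)]
lever [(0.6, 421, 171)]
spare_lever_tip [(0.57, 193, 148)]
{'time_s': 0.5, 'q': array([-1.49633246e+00,  1.80841572e-01,  1.60703204e+00, -7.85138209e-06,
        1.35378284e+00, -2.06269259e-01]), 'dq': array([-0.00096945, -0.00068449, -0.00175438, -0.00303753, -0.00175861,
       -0.0003999 ]), 'joint_efforts': array([-1.81172360e-03, -4.44446003e+01, -3.51364517e+01, -5.00615006e-04,
        1.85138451e-03,  3.33108858e-05]), 'eef_pos': array([ 0.15934104, -0.5524811 ,  0.23924955]), 'eef_rot': array([-3.20848491e-05,  9.90164660e-01,  1.39906917e-01, -1.72438182e-06]), 'wrist_force': array([-0.09324647,  0.27455498, -0.66516749]), 'torque': array([-0.01248047,  0.00610004,  0.0241696 ]), 'opening': 1.0033028617049986}
```

View pics/scene0.png

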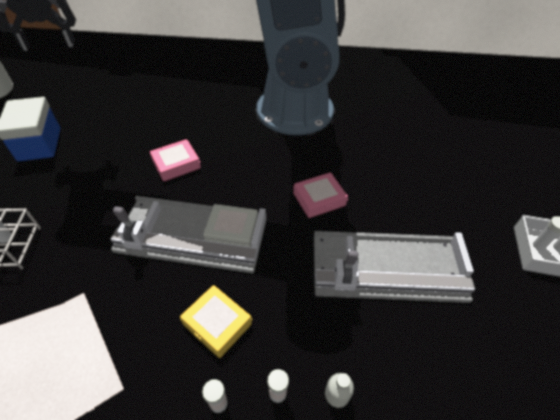

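View pics/top0.png

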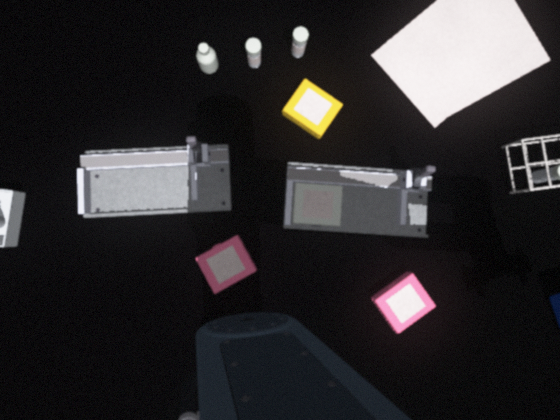

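The pictures show two holders. The one on the robot's right (scene 190,233; top 355,200) carries a box at top (315,205), and the other (top 155,180) is empty. Box-like things in top: (315,205) in the holder, pink (226,264), pink (404,303) and yellow (312,107). Only the first lies in a holder. I'll confirm its colour in an enlarged crop.

```bash
python3 - <<'E'
from h import *
a=cv2.imread("pics/top0.png")[145:255,270:450]; b=cv2.imread("pics/scene0.png")[180:285,100:280]
g=lambda i:(255*(cv2.resize(i,None,fx=4,fy=2.8*4/2.8,interpolation=cv2.INTER_CUBIC)/255.)**0.6).astype(np.uint8)
im=np.vstack([g(a),g(b)]); im=cv2.resize(im,None,fx=.69,fy=.69); print(im.shape); cv2.imwrite("pics/crop1.png",im)
s=cv2.imread("pics/scene0.png"); print(s[220:226,225:235].mean((0,1)), s[165:170,190:195].mean((0,1)))
E
```

```text
(593, 497, 3)
[113.75       117.23333333 123.7       ] [ 79.36  66.28 112.52]
```

View pics/crop1.png

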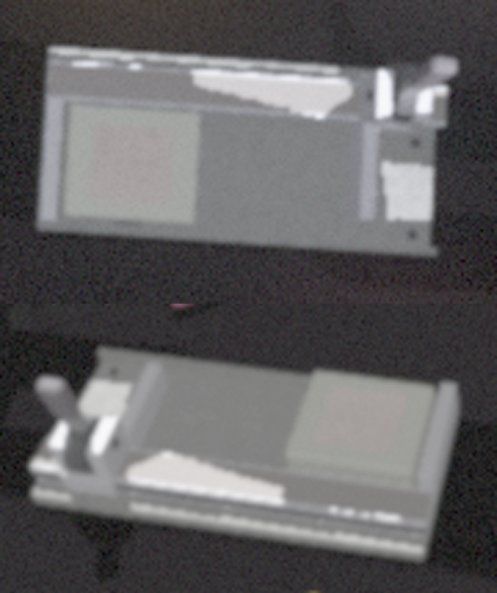

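The crop confirms it: the box is white, in shade, lying against the fence, with the stop and a nearly upright lever at its other end (top about 410,185). Next I'll work out metric positions.

```bash
python3 - <<'E'
from h import *
cal=viewer.calibration("top")
s=4*.69
P=lambda x,y,z:at_z(cal,270+x/s,145+y/s,z).round(3)
for n,x,y,z in [("levertip",450,66,.130),("plate L top",362,122,.042),("plate L bot",359,219,.042),("plate R bot",377,220,.042),("box TL",66,108,.045),("box TR",201,112,.045),("box BL",62,220,.045),("box BR",196,222,.045),("rail far L",50,50,.03),("hold BL",38,230,.012),("hold BR",434,252,.012),("hold TR?",340,68,.03)]: print(n,P(x,y,z))
sc=viewer.calibration("scene")
# lever tip triangulation: scene crop (45,383)
u,v=100+45/s,180+(383-304)/s
o1,d1=ray(cal,270+450/s,145+66/s);o2,d2=ray(sc,u,v)
A=np.c_[d1,-d2];t=np.linalg.lstsq(A,o2-o1,rcond=None)[0];print("tip",o1+t[0]*d1,o2+t[1]*d2)
E
```

```text
levertip [ 0.513 -0.305  0.13 ]
plate L top [ 0.486 -0.278  0.042]
plate L bot [ 0.414 -0.274  0.042]
plate R bot [ 0.414 -0.287  0.042]
box TL [ 0.496 -0.059  0.045]
box TR [ 0.493 -0.158  0.045]
box BL [ 0.414 -0.056  0.045]
box BR [ 0.413 -0.153  0.045]
rail far L [ 0.542 -0.049  0.03 ]
hold BL [ 0.408 -0.04   0.012]
hold BR [ 0.39  -0.341  0.012]
hold TR? [ 0.528 -0.267  0.03 ]
tip [ 0.51312033 -0.30607152  0.12781238] [ 0.51306143 -0.30570669  0.1276391 ]
```

Request:
move_arm:
  motion:
    - [[1, -0.23, 0], [0, 0, 0.4], 0]
    - [[2, -0.46, 0], [0, 0, 0.8], 0]
    - [[3, -0.7, 0], [0, 0, 1.2], 0]
    - [[4, -0.93, 0], [0, 0, 1.6], 0]
    - [[5, -1.15, 0], [0, 0, 2], 0]
    - [[6, -1.4, 0.2], [0, 0, 2.4], 0]
    - [[6.4, -1.5, 0.3], [0, 0, 2.45], 0]
    - [[6.4, -1.5, 0.3], [0, 0, 2.45], 0]
    - [[6.4, -1.5, 0.3], [0, 0, 2.45], 0]

```text
time_s: 1.62
eef_pos: [0.5029, -0.36, 0.2214]
eef_rot: [0.0, 1.0, -0.031, -0.0]
wrist_force: [0.2, -0.1, -0.2]
opening: 0.0
```

```bash
python3 - <<'E'
from h import *
o=monitor.get_obs();print(o["eef_pos"],o["eef_rot"],o["wrist_force"],o["time_s"])
cal=viewer.calibration("wrist");im=viewer.camera("wrist");print(cal)
cv2.imwrite("pics/w1.png",im)
for n in ("pivot","lever","slide_box"): print(n,[(round(r["score"],2),round(r["centre"][0]*560),round(r["centre"][1]*420)) for r in spotter.search_frame("wrist",n)])
for p in [(.503,-.297,.055),(.513,-.306,.128),(.5,-.277,.042),(.414,-.277,.042)]: print(p,proj(cal,p))
E
```

```text
[ 0.502921   -0.36001967  0.22138713] [ 1.41719397e-04  9.99530480e-01 -3.06393903e-02 -1.63299276e-04] [ 0.22873732 -0.13465186 -0.15304789] 1.625
{'fovy': 61.80054913905728, 'cx': 283.58576018822436, 'cy': 213.3794413004663, 'extrinsics': array([[-6.03232032e-02, -9.60788839e-01, -2.70639832e-01,
         5.71918966e-01],
       [-9.98178483e-01,  5.78164584e-02,  1.72329236e-02,
        -3.64399675e-01],
       [-9.09764116e-04,  2.71186402e-01, -9.62526419e-01,
         3.56099683e-01],
       [ 0.00000000e+00,  0.00000000e+00,  0.00000000e+00,
         1.00000000e+00]])}
pivot [(0.98, 213, 204)]
lever [(0.71, 208, 200)]
slide_box [(0.91, 19, 38), (0.74, 41, 253)]
(0.503, -0.297, 0.055) [212.3675901  200.30116752]
(0.513, -0.306, 0.128) [202.68198359 210.60154774]
(0.5, -0.277, 0.042) [193.92132197 201.41119014]
(0.414, -0.277, 0.042) [205.19519903 285.86940584]
```

View pics/w1.png

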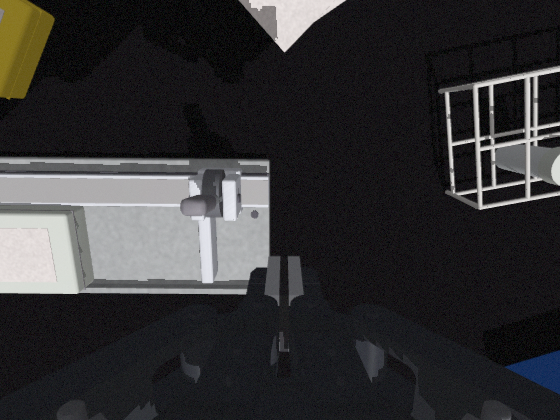

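The wrist view shows the white box (about 40,250), the plate front at column about 201, and the lever end at about (190,207). The holder's pieces line up with my estimates.

```bash
python3 - <<'E'
from h import *
cal=viewer.calibration("wrist")
yh=np.array([.061,.998]);xh=np.array([.998,-.061])
for n,u,v,z in [("tip",190,207,.13),("plateF top",200,222,.042),("plateF bot",203,281,.042),("plateR bot",213,282,.042),("box top",74,210,.045),("box topb",80,291,.045),("box bot",86,207,.012),("stop back",240,218,.066),("stop front far?",190,218,.066),("holder end",269,160,.012),("holder end",269,291,.012),("plate top L",192,180,.066),("stop back top",240,180,.066)]:
    p=at_z(cal,u,v,z)[:2]; print(n,p.round(4),"h:",(p@xh).round(4),(p@yh).round(4))
E
```

```text
tip [ 0.5163 -0.2989] h: 0.5335 -0.2668
plateF top [ 0.4798 -0.2806] h: 0.496 -0.2508
plateF bot [ 0.4192 -0.2759] h: 0.4352 -0.2498
plateR bot [ 0.4175 -0.2856] h: 0.4341 -0.2595
box top [ 0.4993 -0.1671] h: 0.5085 -0.1363
box topb [ 0.4174 -0.1546] h: 0.426 -0.1288
box bot [ 0.494 -0.159] h: 0.5027 -0.1286
stop back [ 0.4883 -0.322 ] h: 0.5069 -0.2915
stop front far? [ 0.4909 -0.2789] h: 0.507 -0.2484
holder end [ 0.5299 -0.3479] h: 0.5501 -0.3149
holder end [ 0.3884 -0.3375] h: 0.4082 -0.3132
plate top L [ 0.5238 -0.285 ] h: 0.5401 -0.2525
stop back top [ 0.5213 -0.3251] h: 0.5401 -0.2927
```

Request:
move_arm:
  motion:
    - [[0.12, 0, 0.8], [0, 0, 0], 0]
    - [[0.12, 0, 1.6], [0, 0, 0], 0]
    - [[0.12, 0, 1.93], [0, 0, 0], 0]
    - [[0.12, 0, 1.93], [0, 0, 0], 0]
    - [[0.12, -0.3, 1.93], [0, 0, 0], 0]
    - [[0.12, -0.45, 1.93], [0, 0, 0], 0]
    - [[0.12, -0.6, 1.93], [0, 0, 0], 0]
    - [[0.12, -0.7, 1.93], [0, 0, 0], 0]
    - [[0.12, -0.7, 1.93], [0, 0, 0], 0]

```text
time_s: 2.95
eef_pos: [0.5133, -0.3176, 0.1058]
eef_rot: [0.0, 1.0, -0.03, 0.0]
wrist_force: [-0.9, -0.1, 0.4]
opening: 0.001
```

```bash
cat > m.py <<'E'
from h import *
import sys
o=monitor.get_obs();print(o["eef_pos"].round(4),o["eef_rot"].round(4),o["wrist_force"].round(2),o["time_s"])
R=cv2.Rodrigues
p=o["eef_pos"];print("h tcp",p[0]*.998-p[1]*.061,p[0]*.061+p[1]*.998)
cv2.imwrite(f"pics/{sys.argv[1]}.png",viewer.camera("wrist"))
E
python3 m.py w2
```

```text
[ 0.5133 -0.3176  0.1058] [ 1.000e-04  9.995e-01 -3.030e-02  1.000e-04] [-0.93 -0.05  0.41] 2.95
h tcp 0.5316680965362763 -0.2856648865205779
```

View pics/w2.png

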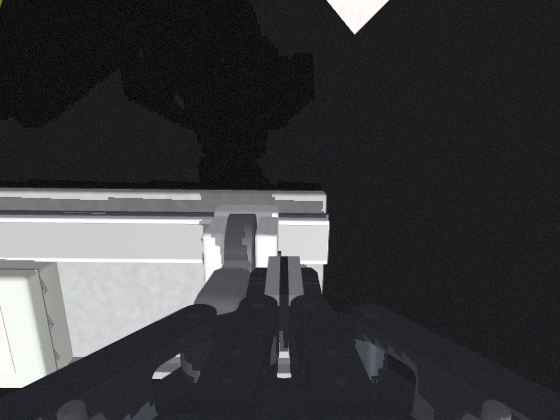

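Fingers stand against or beside the lever's back, the stop front is near column 206 and the box near column 40–62. I'll compute the gap.

```bash
python3 - <<'E'
from h import *
cal=viewer.calibration("wrist")
yh=np.array([.061,.998]);xh=np.array([.998,-.061])
for n,u,v,z in [("stop front",205,255,.066),("stop front2",206,225,.066),("stop back",278,225,.066),("box bot",60,262,.012),("box bot2",73,355,.012),("box top",39,265,.045),("hold end",326,195,.012),("end rail",328,260,.03)]:
    p=at_z(cal,u,v,z)[:2]; print(n,p.round(4),"h:",(p@xh).round(4),(p@yh).round(4))
E
```

```text
stop front [ 0.5127 -0.2758] h: 0.5285 -0.244
stop front2 [ 0.5293 -0.2784] h: 0.5453 -0.2455
stop back [ 0.5271 -0.3158] h: 0.5453 -0.283
box bot [ 0.4919 -0.1589] h: 0.5006 -0.1285
box bot2 [ 0.4155 -0.1509] h: 0.4239 -0.1253
box top [ 0.5038 -0.1694] h: 0.5131 -0.1383
hold end [ 0.529  -0.3471] h: 0.5492 -0.3141
end rail [ 0.4901 -0.3452] h: 0.5102 -0.3147
```

Request:
move_arm:
  motion:
    - [[0, -0.2, 0], [0, 0, 0], 0]
    - [[0, -0.45, 0], [0, 0, 0], 0]
    - [[0, -0.7, 0], [0, 0, 0], 0]
    - [[0, -0.95, 0], [0, 0, 0], 0]
    - [[0, -1.2, 0], [0, 0, 0], 0]
    - [[0, -1.35, 0], [0, 0, 0], 0]
    - [[0, -1.45, 0], [0, 0, 0], 0]
    - [[0, -1.5, 0], [0, 0, 0], 0]
    - [[0, -1.5, 0], [0, 0, 0], 0]

```text
time_s: 4.12
eef_pos: [0.5184, -0.2281, 0.1053]
eef_rot: [-0.0, 1.0, -0.031, -0.0]
wrist_force: [0.0, -0.7, 0.2]
opening: -0.001
```

```bash
python3 m.py w3
```

```text
[ 0.5184 -0.2281  0.1053] [-3.000e-04  9.995e-01 -3.060e-02 -3.000e-04] [ 0.02 -0.66  0.15] 4.125
h tcp 0.5313008882775873 -0.19599136542506615
```

View pics/w3.png

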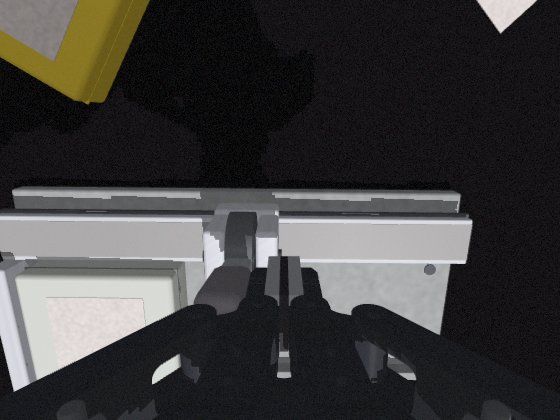

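```bash
python3 - <<'E'
from h import *
im=cv2.imread("pics/w3.png")[235:320,0:250]
cv2.imwrite("pics/c3.png",(255*(cv2.resize(im,None,fx=3.2,fy=3.2,interpolation=cv2.INTER_CUBIC)/255.)**.7).astype(np.uint8))
E
```

```text
(no output)
```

View pics/c3.png

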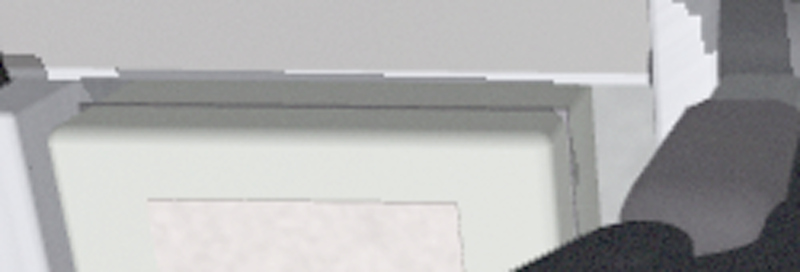

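```bash
python3 - <<'E'
from h import *
cal=viewer.calibration("wrist")
yh=np.array([.061,.998]);xh=np.array([.998,-.061])
for n,u,v,z in [("stop front",204,275,.066),("plate front .042",204.5,275,.042),("bed at plate",204.5,275,.012),("box bot",185,263,.012),("box bot2",187.5,305,.012),("boxseam",178,270,.03),("boxseam",180,295,.03),("boxtop",173,270,.045)]:
    p=at_z(cal,u,v,z)[:2]; print(n,p.round(4),"h:",(p@xh).round(4),(p@yh).round(4))
E
```

```text
stop front [ 0.5064 -0.1842] h: 0.5166 -0.153
plate front .042 [ 0.4952 -0.1779] h: 0.5051 -0.1473
bed at plate [ 0.4812 -0.1696] h: 0.4906 -0.1399
box bot [ 0.4912 -0.157 ] h: 0.4998 -0.1267
box bot2 [ 0.4582 -0.1543] h: 0.4667 -0.126
boxseam [ 0.4942 -0.1577] h: 0.5028 -0.1273
boxseam [ 0.4761 -0.1565] h: 0.4847 -0.1271
boxtop [ 0.501  -0.1601] h: 0.5098 -0.1292
```

Gap is about 20–26 mm. I'll close most of it, then creep.

Request:
move_arm:
  motion:
    - [[0, -0.1, 0], [0, 0, 0], 0]
    - [[0, -0.2, 0], [0, 0, 0], 0]
    - [[0, -0.25, 0], [0, 0, 0], 0]
    - [[0, -0.28, 0], [0, 0, 0], 0]
    - [[0, -0.28, 0], [0, 0, 0], 0]

```text
time_s: 4.8
eef_pos: [0.5197, -0.2112, 0.1055]
eef_rot: [-0.0, 1.0, -0.031, -0.0]
wrist_force: [-0.1, -0.4, 0.1]
opening: -0.003
```

```bash
python3 m.py w4;python3 - <<'E'
from h import *
im=cv2.imread("pics/w4.png")[235:320,0:250]
cv2.imwrite("pics/c4.png",(255*(cv2.resize(im,None,fx=3.2,fy=3.2,interpolation=cv2.INTER_CUBIC)/255.)**.7).astype(np.uint8))
E
```

```text
[ 0.5197 -0.2112  0.1055] [-2.000e-04  9.995e-01 -3.050e-02 -1.000e-04] [-0.11 -0.38  0.07] 4.8
h tcp 0.5315121677289549 -0.1790943480792165
```

View pics/c4.png

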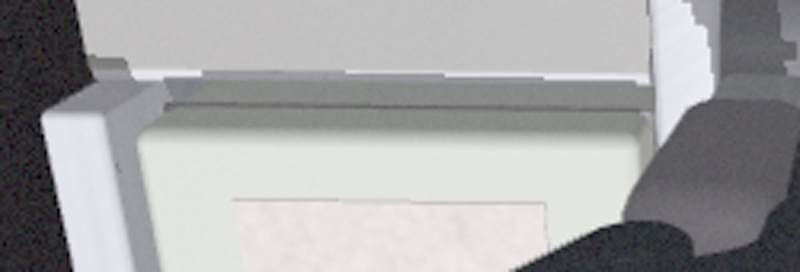

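Request:
move_arm:
  motion:
    - [[0, -0.03, 0], [0, 0, 0], 0]
    - [[0, -0.05, 0], [0, 0, 0], 0]
    - [[0, -0.05, 0], [0, 0, 0], 0]

```text
time_s: 5.22
eef_pos: [0.5199, -0.2085, 0.1055]
eef_rot: [0.0, 1.0, -0.031, 0.0]
wrist_force: [0.6, -1.0, 1.4]
opening: 0.002
```

Request:
move_arm:
  motion:
    - [[0, -0.02, 0], [0, 0, 0], 0]
    - [[0, -0.02, 0], [0, 0, 0], 0]

```text
time_s: 5.48
eef_pos: [0.52, -0.2073, 0.1055]
eef_rot: [0.0, 1.0, -0.031, 0.0]
wrist_force: [-0.4, -1.2, -0.7]
opening: -0.002
```

```bash
python3 m.py w5;python3 - <<'E'
from h import *
g=lambda n:cv2.resize(cv2.imread(n)[235:320,0:250],None,fx=3.2,fy=3.2,interpolation=cv2.INTER_CUBIC)
im=g("pics/w5.png")
t=viewer.camera("top");s=viewer.camera("scene");cv2.imwrite("pics/t5.png",t);cv2.imwrite("pics/s5.png",s)
z=np.hstack([cv2.resize(t[150:240,270:430],(400,225),interpolation=cv2.INTER_CUBIC),cv2.resize(s[190:280,110:270],(400,225),interpolation=cv2.INTER_CUBIC)])
im=np.vstack([im,z]); print(im.shape)
cv2.imwrite("pics/c5.png",(255*(im/255.)**.7).astype(np.uint8))
E
```

```text
[ 0.52   -0.2073  0.1055] [ 0.      0.9995 -0.0306  0.    ] [-0.42 -1.18 -0.7 ] 5.475
h tcp 0.5315672342239022 -0.1751534214071158
(497, 800, 3)
```

View pics/c5.png

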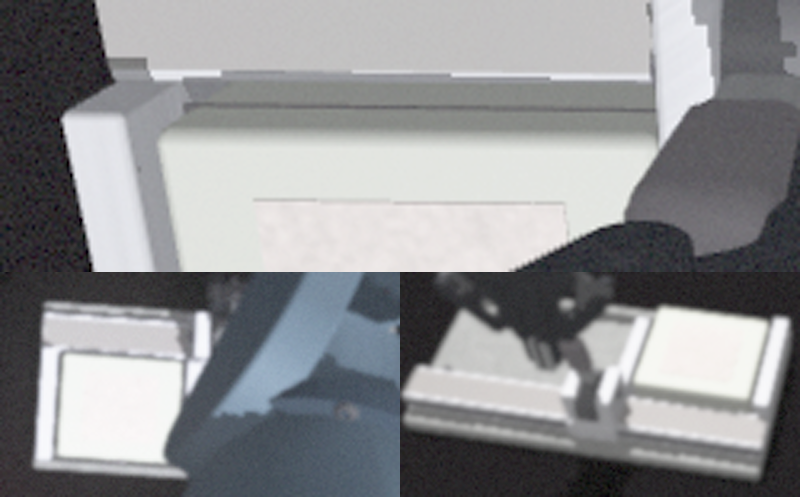

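```bash
cat > t.py <<'E'
from h import *
import sys
n=sys.argv[1]
o=monitor.get_obs();cal=viewer.calibration("wrist");im=viewer.camera("wrist");cv2.imwrite(f"pics/{n}.png",im)
def edge(row0,row1,c0,c1,ch=0):
    p=im[row0:row1,c0:c1,ch].astype(float).mean(0);g=np.abs(np.diff(cv2.GaussianBlur(p[None],(5,1),1)[0]));k=g.argmax();w=g[k-2:k+3];return c0+k+.5+(w@np.arange(-2,3))/w.sum()
p=o["eef_pos"];
u=edge(299,304,165,195);q=at_z(cal,u,301,.045)[:2]
# fence inner top edge
f=edge(276,284,0,75)
print(n,"tcp_hy",round(p[0]*.061+p[1]*.998,4),"label u",round(u,2),"hy",round(q@[.061,.998],4),"fence u",round(f,2),"F",o["wrist_force"].round(2))
E
python3 t.py a0
```

```text
a0 tcp_hy -0.1752 label u 175.83 hy -0.1082 fence u 20.49 F [-0.64 -1.02  1.1 ]
```

Request:
move_arm:
  motion:
    - [[0, -0.02, 0], [0, 0, 0], 0]
    - [[0, -0.02, 0], [0, 0, 0], 0]

```text
time_s: 5.92
eef_pos: [0.52, -0.2061, 0.1055]
eef_rot: [0.0, 1.0, -0.031, 0.0]
wrist_force: [-0.4, -0.1, -0.9]
opening: -0.003
```

```bash
python3 t.py a1
```

```text
a1 tcp_hy -0.1739 label u 177.79 hy -0.1082 fence u 22.49 F [-0.42 -0.11 -0.93]
```

Request:
move_arm:
  motion:
    - [[0, -0.02, 0], [0, 0, 0], 0]
    - [[0, -0.02, 0], [0, 0, 0], 0]

```text
time_s: 6.22
eef_pos: [0.5201, -0.2048, 0.1055]
eef_rot: [-0.0, 1.0, -0.031, 0.0]
wrist_force: [0.1, -0.7, 0.2]
opening: 0.007
```

```bash
python3 t.py a2
```

```text
a2 tcp_hy -0.1727 label u 179.86 hy -0.1082 fence u 24.49 F [ 0.06 -0.68  0.18]
```

Request:
move_arm:
  motion:
    - [[0, -0.02, 0], [0, 0, 0], 0]
    - [[0, -0.02, 0], [0, 0, 0], 0]

```text
time_s: 6.52
eef_pos: [0.5202, -0.2036, 0.1055]
eef_rot: [-0.0, 1.0, -0.031, 0.0]
wrist_force: [0.5, -1.8, -0.1]
opening: -0.0
```

```bash
python3 t.py a3
```

```text
a3 tcp_hy -0.1715 label u 181.83 hy -0.1083 fence u 26.46 F [ 0.45 -1.8  -0.14]
```

Request:
move_arm:
  motion:
    - [[0, -0.02, 0], [0, 0, 0], 0]
    - [[0, -0.02, 0], [0, 0, 0], 0]

```text
time_s: 6.82
eef_pos: [0.5203, -0.2026, 0.1055]
eef_rot: [0.0, 1.0, -0.031, 0.0]
wrist_force: [0.4, -1.2, 0.5]
opening: 0.004
```

```bash
python3 t.py a4
```

```text
a4 tcp_hy -0.1704 label u 183.81 hy -0.1084 fence u 28.26 F [ 0.39 -1.18  0.53]
```

Request:
move_arm:
  motion:
    - [[0, -0.02, 0], [0, 0, 0], 0]
    - [[0, -0.02, 0], [0, 0, 0], 0]

```text
time_s: 7.12
eef_pos: [0.5204, -0.2015, 0.1056]
eef_rot: [0.0, 1.0, -0.031, 0.0]
wrist_force: [-0.3, -2.5, 0.3]
opening: -0.002
```

```bash
python3 t.py a5; python3 - <<'E'
from h import *
a=cv2.imread("pics/a4.png");b=cv2.imread("pics/a5.png")
for i in (a,b): print(i[301,176:200,0])
g=lambda i:cv2.resize(i[200:330,0:250],None,fx=2.2,fy=2.2,interpolation=cv2.INTER_CUBIC)
cv2.imwrite("pics/c6.png",np.vstack([g(cv2.imread("pics/a1.png")),g(b)]))
E
```

```text
a5 tcp_hy -0.1694 label u 183.87 hy -0.1074 fence u 29.82 F [-0.27 -2.54  0.3 ]
[219 217 218 217 216 216 217 219 202 213 216 216 215 213 216 216 215 216
 214 104  67  77  75  74]
[217 216 219 217 216 213 214 217 200 213 214 215 215 214 215 216 214 215
 215 188  90  74  73  77]
```

View pics/c6.png

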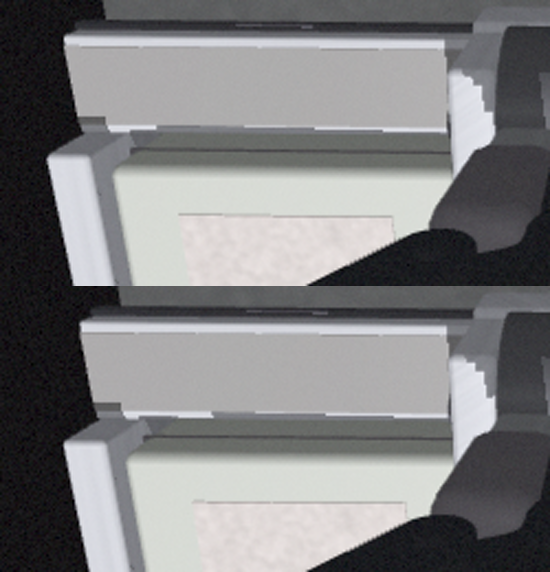

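Contact: between a4 and a5 the box moved with the stop (about 1 mm) and the force rose to 2.5 N. I'll back off, lift, and come round to the lever's -x side.

Request:
move_arm:
  motion:
    - [[0, 0.4, 0], [0, 0, 0], 0]
    - [[0, 0.4, -0.5], [0, 0, 0], 0]
    - [[0, 0.4, -1.0], [0, 0, 0], 0]
    - [[-0.55, 0.1, -1.0], [0, 0, 0], 0]
    - [[-0.55, -0.4, -1.0], [0, 0, 0], 0]
    - [[-0.55, -0.4, -0.6], [0, 0, 0], 0]
    - [[-0.55, -0.4, -0.3], [0, 0, 0], 0]
    - [[-0.55, -0.4, -0.3], [0, 0, 0], 0]

```text
time_s: 8.18
eef_pos: [0.4876, -0.1754, 0.1217]
eef_rot: [-0.001, 1.0, -0.031, -0.002]
wrist_force: [-0.6, 0.1, -0.6]
opening: 0.001
```

```bash
python3 m.py w7
```

```text
[ 0.4876 -0.1754  0.1217] [-0.0011  0.9995 -0.031  -0.0018] [-0.61  0.05 -0.6 ] 8.175
h tcp 0.4972728838266429 -0.14526963578673002
```

View pics/w7.png

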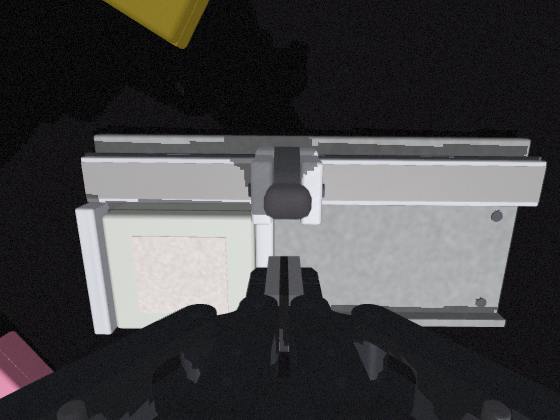

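The plate abuts the box edge (column about 254) and the lever grip (288,202) is centred ahead of the fingers (285). Now the flip along an arc.

Request:
move_arm:
  motion:
    - [[0.25, 0, 0], [0, 0, 0], 0]
    - [[0.44, 0, 0], [0, 0, 0], 0]
    - [[0.6, 0, 0.03], [0, 0, 0], 0]
    - [[0.73, 0, 0.1], [0, 0, 0], 0]
    - [[0.87, 0, 0.18], [0, 0, 0], 0]
    - [[0.98, 0, 0.29], [0, 0, 0], 0]
    - [[1.08, 0, 0.41], [0, 0, 0], 0]
    - [[1.15, 0, 0.54], [0, 0, 0], 0]
    - [[1.21, 0, 0.69], [0, 0, 0], 0]
    - [[1.21, 0, 0.69], [0, 0, 0], 0]

```text
time_s: 9.48
eef_pos: [0.562, -0.1799, 0.0819]
eef_rot: [0.0, 1.0, -0.031, 0.0]
wrist_force: [0.4, -1.7, -0.0]
opening: -0.002
```

Request:
move_arm:
  motion:
    - [[0.02, 0, 0.08], [0, 0, 0], 0]
    - [[0.04, 0, 0.15], [0, 0, 0], 0]
    - [[0.04, 0, 0.15], [0, 0, 0], 0]

```text
time_s: 9.85
eef_pos: [0.5642, -0.1801, 0.0733]
eef_rot: [0.0, 1.0, -0.031, 0.0]
wrist_force: [1.3, 0.6, 3.0]
opening: -0.003
```

Request:
move_arm:
  motion:
    - [[0, 0, 0.05], [0, 0, 0], 0]
    - [[0, 0, 0.05], [0, 0, 0], 0]

```text
time_s: 10.1
eef_pos: [0.5647, -0.1803, 0.0723]
eef_rot: [0.0, 1.0, -0.031, 0.001]
wrist_force: [-4.2, 2.4, 17.9]
opening: -0.0
```

Request:
move_arm:
  motion:
    - [[0, 0, 0.04], [0, 0, 0], 0]
    - [[0, 0, 0.04], [0, 0, 0], 0]

```text
time_s: 10.35
eef_pos: [0.565, -0.1805, 0.0716]
eef_rot: [0.001, 1.0, -0.03, 0.001]
wrist_force: [-8.7, 4.6, 29.7]
opening: -0.003
```

Request:
move_arm:
  motion:
    - [[0, 0, -0.5], [0, 0, 0], 0]
    - [[-0.5, 0, -1.2], [0, 0, 0], 0]
    - [[-1.2, 0, -1.6], [0, 0, 0], 0]
    - [[-1.5, 0, -1.6], [0, 0, 0], 0]
    - [[-1.5, 0, -1.6], [0, 0, 0], 0]

```text
time_s: 10.98
eef_pos: [0.4728, -0.1741, 0.1633]
eef_rot: [-0.0, 1.0, -0.031, -0.0]
wrist_force: [-0.1, 0.4, 0.3]
opening: 0.001
```

```bash
python3 m.py w8; python3 - <<'E'
from h import *
s=viewer.camera("scene");w=cv2.imread("pics/w8.png")
z=cv2.resize(s[180:320,100:480],(800,295),interpolation=cv2.INTER_CUBIC)
im=np.vstack([cv2.resize(w[90:270],(800,257)),z]);cv2.imwrite("pics/c8.png",im)
E
```

```text
[ 0.4728 -0.1741  0.1633] [-2.000e-04  9.995e-01 -3.110e-02 -4.000e-04] [-0.08  0.42  0.33] 10.975
h tcp 0.4824342774242495 -0.1449049232990463
```

View pics/c8.png

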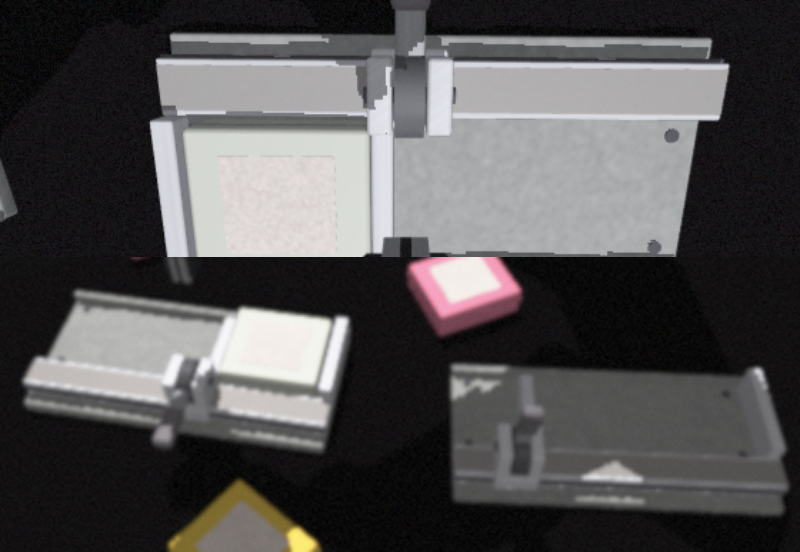

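```bash
python3 -c "
from h import *
print(workorder.hand_in(), monitor.get_obs()['wrist_force'])"
```

```text
the job is handed in; nothing more can be done
the job is handed in; nothing more can be done
```

The stop on the white box's holder is slid up to the box and its cam lever is flipped over flat. The job was handed in at about 11 s of the 45 s allowed.

- **Sliding the stop:** I pushed the stop along its rail by the upright lever with the closed fingers. The final approach was in steps of about 1 mm, and I stopped when the box began to move with the stop and the force rose to 2.5 N. That shifted the box about 1 mm towards its fence.
- **Flipping the lever:** I pushed the lever over with the fingertips until it met a hard stop. The tool height there was 72–73 mm, against the 73 mm I had worked out for a lever angle of 1.5. I pressed to about 30 N to be sure, then backed off clear.
- **Last check:** The final pictures showed the plate against the box, the box in its holder and the lever flat. The empty holder's lever was still upright and untouched.
- **What disagreed:** My camera estimates of the gap to the box varied by about 5 mm, so I judged contact from the box's movement and the force.

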